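Pack the ratchet and snap the socket case shut

TASK

Lay the ratchet flat in its empty bay in the open socket-set case, its round head in the bay's wide end, and let go of it. Then swing the lid over and press its front edge down until the catch snaps and the lid stays fully shut. Leave the other tools on the table where they are.

Things in the scene. Friction and masses are not known exactly. Their poses are not given: they have to be found in the camera images.
- case: Grey socket-set case fixed to the table, 180 mm deep (its x) by 280 mm wide (its y), walls 46 mm high, 4 mm thick. Origin: centre of its underside, on the table; +x points to the hinge at its rear, +y to the left along the hinge line. Inside, a black tray (top 30 mm above the table) holds a row of steel sockets at the rear (x 36 to 64 mm, tops at 42 mm) and the empty ratchet bay in front.
- bay (a point): Centre of the empty bay, on its floor: 32 mm in front of the case's centre, 8 mm above the table, 22 mm below the tray's top; axes as the case's. It runs along y from -107 to +107 mm, 36 mm wide (x); in the middle (y -30 to +30 mm) it widens to 92 mm (x -46 to +46), with the same floor, as room for the fingers.
- ratchet: Socket ratchet lying loose and flat: black handle, steel neck, round steel head; 200 mm long, about 280 g. Origin: mid-length, on its underside; x along it, head at +x, z up. Handle (x -100 to 0 mm) 22 mm wide and high, neck (x 0 to 62) 18 mm. Balances at about x = +10 mm; a good grip is x = -10 mm. In its bay its origin lies on point bay, its x along the case's +y.
- ratchet_head (a point): Centre of the ratchet's round head, on its underside, at x = +79 mm on the ratchet. The head is 42 mm in diameter, 24 mm high.
- lid (a joint): Lid angle, rad: 0 fully shut, grows as it opens up and back (1.57 upright, at most 1.9). Stiff hinge: the lid stays where it is left. At about 0.07 the nub on its front edge meets the catch's ball; about 10 to 12 N down at the front edge takes it past; below about 0.025 it snaps to 0 by itself and stays.
- lid_hinge (a point): Middle of the hinge line, at the case's rear top edge: 90 mm behind the case's centre, 46 mm above the table. Turns with the lid: -x points along the lid to its free edge, z is the lid's outward normal, y the hinge line (case +y).
- lid_edge (a point): Middle of the lid's free edge, on its outer face, 180 mm from the hinge line. The lid is a plain grey plate 180 x 280 mm, 10 mm thick (outer face 56 mm above the table when shut); here a 26 mm wide steel tongue reaches 14 mm past its inner face and 7 mm past its edge.
- screwdriver: Screwdriver with a plain wooden handle, 190 mm long, to be left alone. Origin mid-tool on its underside, x along it.
- wrench: Flat steel open-ended wrench, 190 mm long, to be left alone. Origin mid-tool on its underside, x along it.
- tape: Black tape-measure case, 55 x 30 x 50 mm high, to be left alone. Origin: centre of its underside.
- jar: Glass jar with a steel cap, 60 mm in diameter, 85 mm high, to be left alone. Origin: centre of its underside.
- bay_head (a point): Centre of the bay's wide end, on its floor, 79 mm to the +y side of point bay. From y = 50 mm (seen from point bay) to its end the bay is 56 mm wide, to take the ratchet's head; the head does not fit the other end.
- catch (a point): Top of the spring ball catch: a dark steel block at the middle of the case's front, 36 mm wide, 50 mm high, reaching 30 mm in front of the case, with a steel ball facing the case. This point lies 104 mm in front of the case's centre, 50 mm above the table. Nothing to operate: the lid's tongue snaps in behind it.
Mind the look-alikes: they are no part of the job. There is more than one size of the ratchet; the job needs the smaller.

How it is judged:
By the outcome, as a careful person would: the job done as asked, in the order asked, and still so for the second after the job is handed in, with the robot touching nothing.
It also fails if it takes over 64 s, if anything falls off the work surface, if the arm or the gripper's body presses on something with over 40 N, if the wrist force passes 120 N, or if a joint passes its speed limit or range.

ROBOT

A 6-joint arm with a two-finger parallel gripper is mounted at the origin on the work surface. World frame = base frame: x ahead of the robot, y to its left, z up, the work surface at z = 0. Lengths are in m, angles in rad, forces in N, time in s.
With the tool pointing down it reaches from about 0.225 to 0.875 m from the base axis. Payload 3.4 kg.
Tool frame: the origin (TCP) lies at the very end of the fingers, on their centre line; the grasp point (between the pads) lies 19 mm behind it; z points along the fingers, y is the line along which they close (so a half turn about z gives the same grasp; the last joint's range is limited). The gripper opens to 85 mm and grips with 20 to 120 N. Pads are 22 mm wide; open, the fingers measure 114 mm over their backs; the gripper's body (76 mm by 85 mm) begins 54 mm behind the grasp point. The pads swing forward as they close: fully open they stand 13 mm farther back than shut.
Start: joints at [-1.458, 0.276, 1.505, -0, 1.361, -0.121], TCP at [0.133, -0.559, 0.231] pointing down, gripper open.
Joint ranges: [-2.89, 2.89], [-0.75, 2.08], [0.22, 2.7], [-1.18, 4.32], [0.11, 2.71], [-2.7, 2.7]. Speed limits (rad/s): [2.57, 2.57, 3.14, 3.14, 3.14, 3.14].

INTERFACE

Orientations are given as a unit quaternion [w, x, y, z].
In Python, from rig import get_state, optics, sign_off gives the robot as it stands.
- The arm moves only by the tool send_rows, never from a script. Its argument "increments" is a list of rows, each an object with "gripper": the gripper's target within -1 to 1 (shut at 1, half-way at 0, fully open at -1); "linear": the shift along the world's x, y, z in m, a list of three; "delta_rot": the turn, a rotation vector about the world's x, y, z in rad, a list of three. In form: [{"gripper": gripper, "linear": [dx, dy, dz], "delta_rot": [rx, ry, rz]}, ...]. A call has 1 to 8 rows; each row is the pose to reach, as a shift and turn from the pose commanded when the call began; what a row does not reach only later rows make up. A row lasts 1/10 s, in which the tool goes at most 50 mm and 8.59 degrees, less where a joint would pass 70% of its speed; a pose out of reach is approached as far as the arm can. A call with a gripper value outside its range is refused whole. The fingers move at their own pace and stop on an object; "newtons" is the grip in N (left out, the last holds). Time passes only in rows, so rows that repeat a pose let the fingers close. It gives the time, the measured TCP pose, the force, the opening and the grip force at its end, in the units of the state.
- get_state(): the state, without advancing time (a new reading comes with each control period).
- optics.get_image(name): name is "scene" or "top" or "wrist"; returns a dict with "pixels" (420x560x3 uint8, blue, green, red), "K" (3x3 intrinsics, pixels), "k1" (the pictures are not rectified: a ray, as slopes to the right and down, at radius r is drawn at 1 + k1 r^2 times it, then the intrinsics apply), "rvec" (rotation vector, rad) and "tvec" (3), from world to camera coordinates, as OpenCV has them; the wrist camera has in their place "T_tool_cam" (4x4, takes a point from camera to tool coordinates, whose origin is the TCP and whose axes are the flange's). Camera axes: x right, y down, z forward; pixel columns grow to the right and rows downward; lengths in m; the calibration is good to about 2 mm. A picture is of the moment at which its call begins: read the wrist's pose just before it. There is no depth.
- sign_off(): hands the job in; it is judged then, once.
The state is a dict: "clock": time; "qpos": joint angles; "qd": joint speeds; "effort": joint torques, N m; "position": TCP position; "ee_rot": TCP orientation; "contact_force": force on the tool from outside, world axes, zero at the start; "moment": the same for the moment, N m; "width": finger opening in m; "gripper_force": force on a finger pad.
Only numpy, scipy, OpenCV 4.12 (cv2) and the standard library are available. Lean on these libraries where they do the work, as an engineer would, in place of code of your own. Each camera call takes 0.05 s, during which the arm holds its last target. There are 200 camera calls.

## Working session

There is one attempt and no reset: what is moved stays moved. The work goes in short steps, Python scripts to look and compute and a tool call to move; the robot and the scene stay as the last step left them, time stands still between calls to the robot, and variables do not carry over. Pictures are saved under pics/ and viewed, at most 10 in all, crops included, and the job is handed in when it is done.

Besides the shell and the picture viewer there is one more tool, called in YAML: its name, and indented under it one key for each argument. send_rows: Moves the arm, as the interface text tells. Its arguments: {"type":"object","properties":{"increments":{"type":"array"},"newtons":{"type":"number"}},"required":["increments"]}

```bash
mkdir -p pics
cat > h.py <<'E'
import numpy as np, cv2
from rig import get_state, optics, sign_off
from scipy.spatial.transform import Rotation as R
def cam(n):
    s=get_state(); im=optics.get_image(n)
    if n=="wrist":
        q=s["ee_rot"]; T=np.eye(4); T[:3,:3]=R.from_quat([q[1],q[2],q[3],q[0]]).as_matrix(); T[:3,3]=s["position"]
        T=T@np.array(im["T_tool_cam"]); im["Rwc"]=T[:3,:3]; im["c"]=T[:3,3]
    else:
        Rm=R.from_rotvec(np.ravel(im["rvec"])).as_matrix(); im["Rwc"]=Rm.T; im["c"]=-Rm.T@np.ravel(im["tvec"])
    return im
def rays(im,px):
    d=np.array([im["k1"],0,0,0,0],float)
    p=cv2.undistortPoints(np.array(px,float).reshape(-1,1,2),np.array(im["K"]),d).reshape(-1,2)
    return np.c_[p,np.ones(len(p))]@im["Rwc"].T
def onz(im,px,z):
    r=rays(im,px); return im["c"]+r*((z-im["c"][2])/r[:,2])[:,None]
def proj(im,P):
    Rm=im["Rwc"].T; t=-Rm@im["c"]
    return cv2.projectPoints(np.array(P,float).reshape(-1,1,3),cv2.Rodrigues(Rm)[0],t,np.array(im["K"]),np.array([im["k1"],0,0,0,0],float))[0].reshape(-1,2)
E
python3 - <<'E'
from h import *
a=cam("top");b=cam("scene")
cv2.imwrite("pics/top.png",cv2.resize(a["pixels"],(800,600)));cv2.imwrite("pics/scene.png",cv2.resize(b["pixels"],(800,600)))
print(get_state()); print(a["c"],b["c"],a["K"],a["k1"])
E
```

```text
{'clock': 0.1, 'qpos': array([-1.45799068e+00,  2.76553691e-01,  1.50599336e+00, -1.97387187e-05,
        1.36068947e+00, -1.20982356e-01]), 'qd': array([-0.00056504, -0.00233931, -0.00372072, -0.00168375,  0.00057308,
        0.00031269]), 'effort': array([ 1.05165054e-03, -4.17701018e+01, -2.46404564e+01, -1.80082120e-04,
        5.80557593e-03,  1.05473569e-05]), 'position': array([ 0.13315261, -0.55889916,  0.23051894]), 'ee_rot': array([-8.21967486e-04,  9.93175096e-01,  1.16629987e-01, -6.29019208e-06]), 'contact_force': array([-0.73155094,  0.29498534, -0.70072142]), 'moment': array([ 0.00974973, -0.00367533,  0.02340177]), 'gripper_force': 0.0, 'width': 0.08531724772514333}
[0.294929   0.09877564 1.32952899] [0.94729078 0.47455563 0.78291252] [[542.27519973   0.         275.14074163]
 [  0.         542.27519973 214.03019508]
 [  0.           0.           1.        ]] -0.19950360946552562
```

View pics/top.png

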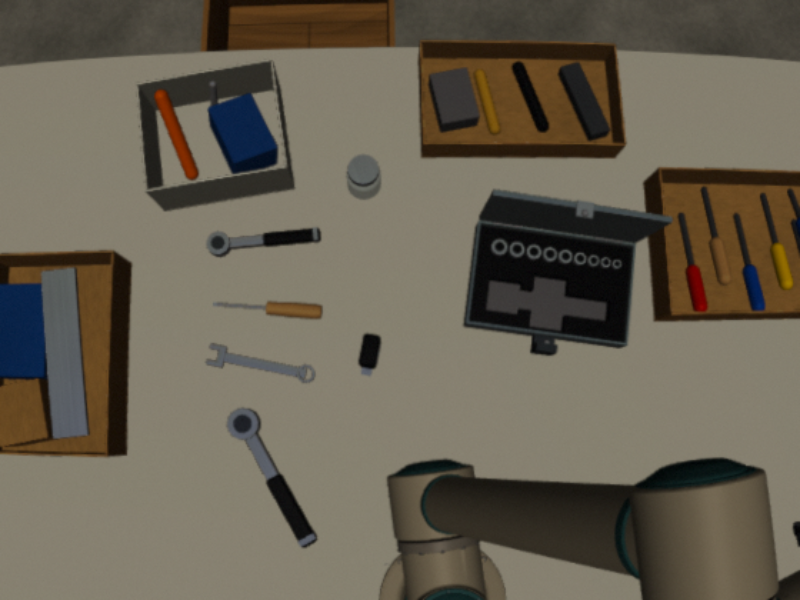

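View pics/scene.png

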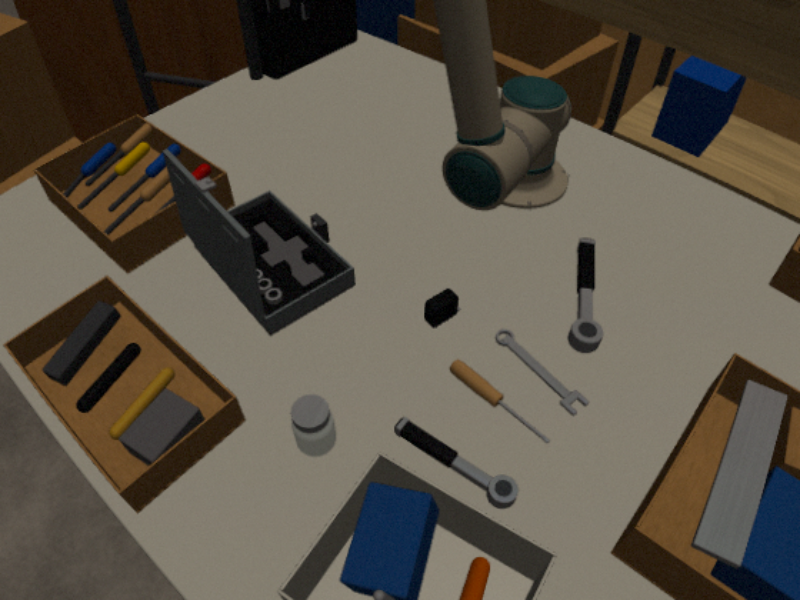

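Top view (800×600): candidates for the ratchet are A with its head at (218,243) and B with its head at (243,424). B looks longer, so A is the likely pick. The case's rim spans (478,222) to (626,346), with the bay's wide end on the left at (500,298) and the tilted-back lid above. I'll measure both ratchets and check the choice in close crops.

Run:
```python
from h import *
a=cam("top");b=cam("scene")
s=0.7
def P(l,z): return onz(a,np.array(l)*s,z).round(3).tolist()
print("A",P([[218,243],[320,235]],.012),"B",P([[243,424],[308,540]],.012))
print("case",P([[478,222],[635,243],[626,346],[466,325]],.046))
print("catch",P([[544,340]],.05),"jar",P([[364,165]],.085),"tape",P([[371,340]],.05),"scr",P([[215,304],[321,311]],.01),"wr",P([[215,355],[310,374]],.005))
i=a["pixels"]
c1=cv2.resize(i[145:185,135:235],(800,320),interpolation=2); c2=cv2.resize(i[125:255,315:475],(344,280),interpolation=2)
o=np.zeros((600,800,3),np.uint8); o[:320]=c1; o[320:,:344]=c2
c3=cv2.resize(i[280:385,150:230],(213,280),interpolation=2); o[320:,400:613]=c3
cv2.imwrite("pics/c1.png",o)
# masks
g=cv2.cvtColor(i,cv2.COLOR_BGR2GRAY); print(g[200,150:160], i[170,155],i[166,200],i[200,240])
```

```text
A [[0.619, 0.38, 0.012], [0.631, 0.2, 0.012]] B [[0.304, 0.332, 0.012], [0.108, 0.223, 0.012]]
case [[0.642, -0.074, 0.046], [0.603, -0.35, 0.046], [0.423, -0.322, 0.046], [0.464, -0.047, 0.046]]
catch [[0.436, -0.178, 0.05]] jar [[0.733, 0.12, 0.085]] tape [[0.44, 0.112, 0.05]] scr [[0.511, 0.383, 0.01], [0.496, 0.198, 0.01]] wr [[0.423, 0.383, 0.005], [0.388, 0.218, 0.005]]
[129 128 127 129 130 129 128 129 129 129] [35 35 32] [11 11 11] [111 128 133]
```

View pics/c1.png

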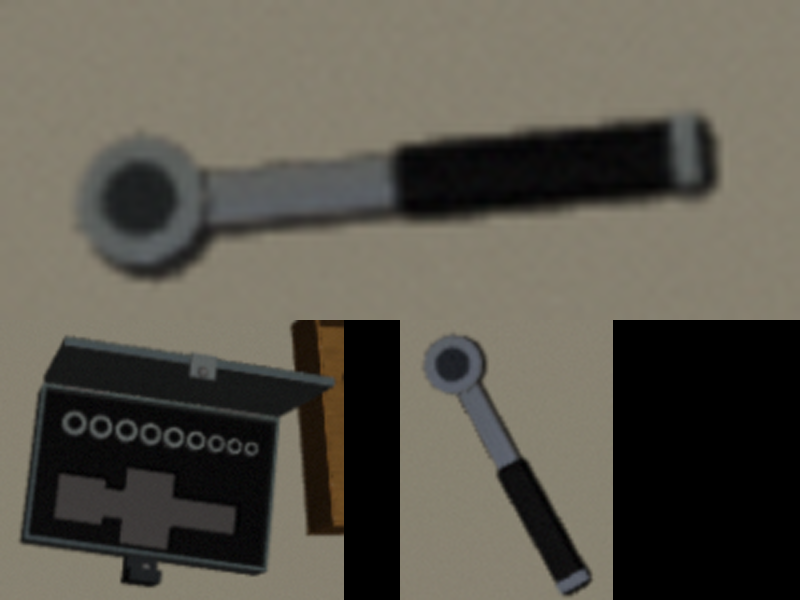

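Measured from the head's centre to the tail, A is 0.180 m (a 200 mm ratchet gives 0.179) and B is 0.224 m. A, the smaller one, is the right ratchet, with its head at top (218,243). I'll pass over the case with the wrist camera on the way to it.

send_rows:
  increments:
    - {"gripper":-1,"linear":[0.03,0.03,0.05],"delta_rot":[0,0,0.15]}
    - {"gripper":-1,"linear":[0.06,0.06,0.09],"delta_rot":[0,0,0.3]}
    - {"gripper":-1,"linear":[0.09,0.09,0.12],"delta_rot":[0,0,0.45]}
    - {"gripper":-1,"linear":[0.12,0.12,0.15],"delta_rot":[0,0,0.6]}
    - {"gripper":-1,"linear":[0.15,0.15,0.17],"delta_rot":[0,0,0.75]}
    - {"gripper":-1,"linear":[0.18,0.18,0.19],"delta_rot":[0,0,0.9]}
    - {"gripper":-1,"linear":[0.21,0.21,0.2],"delta_rot":[0,0,1.05]}
    - {"gripper":-1,"linear":[0.24,0.24,0.21],"delta_rot":[0,0,1.19]}

```text
clock: 1.0
position: [0.3689, -0.3233, 0.4407]
ee_rot: [0.001, 0.755, 0.655, 0.0]
contact_force: [1.4, -0.8, -0.2]
width: 0.085
gripper_force: 0.0
```

send_rows:
  increments:
    - {"gripper":-1,"linear":[0.03,0.03,0],"delta_rot":[0,0,0]}
    - {"gripper":-1,"linear":[0.06,0.06,0],"delta_rot":[0,0,0]}
    - {"gripper":-1,"linear":[0.09,0.09,0],"delta_rot":[0,0,0]}
    - {"gripper":-1,"linear":[0.11,0.12,0],"delta_rot":[0,0,0]}
    - {"gripper":-1,"linear":[0.11,0.12,0],"delta_rot":[0,0,0]}
    - {"gripper":-1,"linear":[0.11,0.12,0],"delta_rot":[0,0,0]}

```text
clock: 1.6
position: [0.4781, -0.2042, 0.4391]
ee_rot: [-0.0, 0.757, 0.654, -0.0]
contact_force: [0.3, -0.7, -0.5]
width: 0.0853
gripper_force: 0.0
```

Run:
```python
from h import *
a=cam("wrist")
print(get_state()["position"],get_state()["ee_rot"],a["c"],a["Rwc"][:,2])
np.savez("w1.npz",**{k:np.array(v) for k,v in a.items()})
cv2.imwrite("pics/w1.png",a["pixels"])
```

```text
[ 0.47764487 -0.20489282  0.43922432] [-7.63907223e-05  7.57044595e-01  6.53363041e-01 -4.60873450e-04] [ 0.49075216 -0.12738555  0.58190175] [-0.04408961 -0.29920258 -0.95317046]
```

View pics/w1.png

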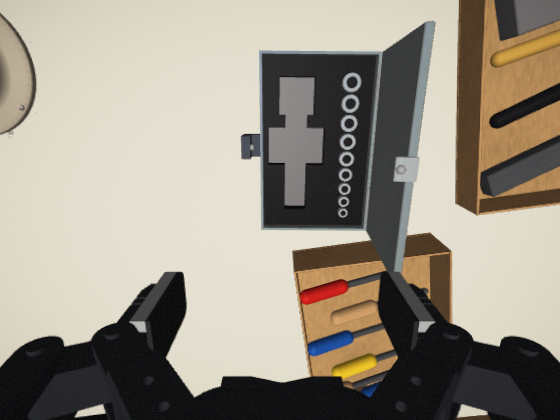

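Wrist view: the case rim runs (261,51) to (263,229) at its front, the catch is at (250,146), and the bay's wide end is at the top at (296,97). The lid stands open, its free edge from (434,22) to (403,270). Next I fit the rim's edges.

Run:
```python
from h import *
z=np.load("w1.npz"); a={k:z[k] for k in z}; a["k1"]=float(a["k1"])
g=cv2.GaussianBlur(cv2.cvtColor(a["pixels"],cv2.COLOR_BGR2GRAY),(3,3),0).astype(float)
def cross(p,th=190):
    i=np.argmax(p<th); return i-1+(p[i-1]-th)/(p[i-1]-p[i])
L=[(200+cross(g[r,200:300]),r) for r in list(range(60,125))+list(range(170,222))]
T=[(c,20+cross(g[20:80,c])) for c in range(270,365)]
B=[(c,245-cross(g[215:246,c][::-1])) for c in range(270,290)]
def fit(px):
    P=onz(a,px,.046)[:,:2]; v=cv2.fitLine(P.astype(np.float32),cv2.DIST_HUBER,0,1e-4,1e-5).ravel(); return v
l,t,b=fit(L),fit(T),fit(B)
for n,v in zip("LTB",(l,t,b)): print(n,v.round(4),np.arctan2(v[1],v[0]))
def X(u,v): s=np.linalg.solve(np.c_[u[:2],-v[:2]],v[2:]-u[2:]); return u[2:]+s[0]*u[:2]
f1,f2=X(l,t),X(l,b); print(f1,f2,np.linalg.norm(f1-f2))
y=(f1-f2)/np.linalg.norm(f1-f2); x=np.array([y[1],-y[0]]); yaw=np.arctan2(x[1],x[0])
c=(f1+f2)/2+.09*x; print("case",c,"yaw",yaw)
# bay floor mask check
G=a["pixels"]; m=((g>85)&(g<180)); m[:, :266]=0; m[:,330:]=0; m[:70]=0; m[215:]=0
k=np.argwhere(m[:, :]); 
F=onz(a,k[:,::-1],.008)[:,:2]-c; F=np.c_[F@x,F@y]; print("floor x,y range",np.percentile(F,[.5,99.5],axis=0).round(4))
h=F[(F[:,1]<-40e-3)]; print("narrow x",np.percentile(h[:,0],[1,99]));h=F[(F[:,1]>60e-3)]; print("wide x",np.percentile(h[:,0],[1,99]))
# catch, lid
print("catch",(onz(a,[[250,146]],.05)[0,:2]-c)@np.c_[x,y])
for px in ([434,22],[403,270],[405,169],[416,169]):
    r=rays(a,[px])[0]; o=a["c"]-np.r_[c,0]
    ox,oz,oy=o[:2]@x,o[2],o[:2]@y; rx,rz,ry=r[:2]@x,r[2],r[:2]@y
    yy={22:.14,270:-.14,169:0}[px[1]]; s=(yy-oy)/ry if px[1]!=169 else None
    if s: print(px,"x,z",ox+s*rx,oz+s*rz)
    else:
        from scipy.optimize import brentq
        fn=lambda s:np.hypot(ox+s*rx-.09,oz+s*rz-.046)-.18
        for s in np.linspace(.2,.6,400):
            if fn(s)<0: print(px,"r=.18: x,z,y",ox+s*rx,oz+s*rz,oy+s*ry); break
# ratchet by top
i=cam("top"); G=cv2.cvtColor(i["pixels"],cv2.COLOR_BGR2GRAY)[145:185,135:235]
bk=(G<45).astype(np.uint8); n,lab,st,_=cv2.connectedComponentsWithStats(bk)
for j in range(1,n):
    if st[j,4]>30:
        q=np.argwhere(lab==j)[:,::-1]+[135,145]; P=onz(i,q,.022)[:,:2]; print("dark",st[j,4],P.mean(0),P.ptp(0) if hasattr(P,"ptp") else np.ptp(P,axis=0), np.linalg.svd(P-P.mean(0))[2][0] if st[j,4]<2000 else "")
```

```text
L [ 0.1536  0.9881  0.4484 -0.1743] 1.4166176
T [ 0.9882 -0.1533  0.5529 -0.0587] -0.15395473
B [ 0.9873 -0.159   0.4574 -0.3277] -0.15964225
[ 0.4684313  -0.04562296] [ 0.42539847 -0.3225181 ] 0.2802191
case [ 0.5358473 -0.1978917] yaw -0.15417859
floor x,y range [[-0.0766 -0.1035]
 [ 0.0127  0.1056]]
narrow x [-0.0487269  -0.01482878]
wide x [-0.05938678 -0.00479265]
catch [-0.10514347  0.00202897]
[434, 22] x,z 0.09034914035334478 0.21925665350527773
[403, 270] x,z 0.104432192317278 0.1914244330626269
[405, 169] r=.18: x,z,y 0.07828291519352547 0.22546815397969838 -0.0011993009899672197
[416, 169] r=.18: x,z,y 0.0900825512416835 0.22547328243877113 -0.0011225472593456576
dark 310 [0.62556757 0.25569083] [0.0271866  0.08748683] [ 0.07888317 -0.99688387]
dark 54 [0.61876372 0.37902754] [0.01818027 0.02038768] [-0.76253593 -0.64694586]
```

send_rows:
  increments:
    - {"gripper":-1,"linear":[0.01,0.045,-0.01],"delta_rot":[0,0,0.05]}
    - {"gripper":-1,"linear":[0.02,0.09,-0.03],"delta_rot":[0,0,0.1]}
    - {"gripper":-1,"linear":[0.035,0.13,-0.04],"delta_rot":[0,0,0.15]}
    - {"gripper":-1,"linear":[0.05,0.175,-0.05],"delta_rot":[0,0,0.207]}
    - {"gripper":-1,"linear":[0.065,0.22,-0.06],"delta_rot":[0,0,0.207]}
    - {"gripper":-1,"linear":[0.08,0.265,-0.07],"delta_rot":[0,0,0.207]}
    - {"gripper":-1,"linear":[0.095,0.31,-0.08],"delta_rot":[0,0,0.207]}
    - {"gripper":-1,"linear":[0.11,0.35,-0.1],"delta_rot":[0,0,0.207]}

```text
clock: 2.5
position: [0.5892, 0.1458, 0.3405]
ee_rot: [0.001, 0.686, 0.727, 0.001]
contact_force: [0.5, 0.3, -0.2]
width: 0.0855
gripper_force: 0.0
```

send_rows:
  increments:
    - {"gripper":-1,"linear":[0.01,0.04,-0.03],"delta_rot":[0,0,0]}
    - {"gripper":-1,"linear":[0.02,0.08,-0.06],"delta_rot":[0,0,0]}
    - {"gripper":-1,"linear":[0.03,0.12,-0.09],"delta_rot":[0,0,0]}
    - {"gripper":-1,"linear":[0.036,0.145,-0.12],"delta_rot":[0,0,0]}
    - {"gripper":-1,"linear":[0.036,0.145,-0.14],"delta_rot":[0,0,0]}
    - {"gripper":-1,"linear":[0.036,0.145,-0.14],"delta_rot":[0,0,0]}
    - {"gripper":-1,"linear":[0.036,0.145,-0.14],"delta_rot":[0,0,0]}

```text
clock: 3.2
position: [0.6246, 0.2888, 0.1997]
ee_rot: [0.0, 0.686, 0.727, -0.0]
contact_force: [0.2, -0.5, 0.2]
width: 0.0852
gripper_force: 0.0
```

Run:
```python
from h import *
a=cam("wrist"); s=get_state()
print(s["position"],s["ee_rot"],np.abs(s["qd"]).max())
im=a["pixels"].copy()
h=np.array([.6188,.379]); d=np.array([-.06,.998])
for t in (0,.089,.179):
    p=proj(a,[[*(h-t*d),.022]])[0]; cv2.circle(im,tuple(int(v) for v in p),3,(0,0,255),-1); print(t,p)
cv2.imwrite("pics/w2.png",im); np.savez("w2.npz",**{k:np.array(v) for k,v in a.items()})
```

```text
[0.62507678 0.28897602 0.20093619] [6.95441253e-04 6.86297002e-01 7.27320543e-01 8.76695114e-04] 0.016925307185174873
0 [279.43997025  90.90168123]
0.089 [279.83580304 186.70540736]
0.179 [280.16885167 268.57305637]
```

View pics/w2.png

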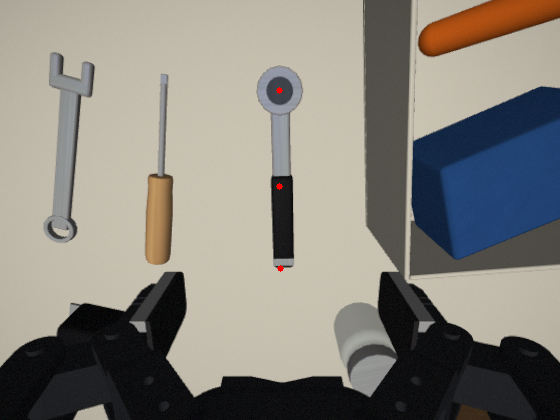

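Wrist view: the predicted head, grip and tail points land at (279,91), (280,187) and (280,268), on the small ratchet. Its tail is really at about (284,265), so the heading needs +0.02 rad and the grip point about +1 mm in x. The grey box is to the right at (390,200), so I descend with the fingers half-closed.

send_rows:
  increments:
    - {"gripper":-0.2,"linear":[0.001,0.001,-0.03],"delta_rot":[0,0,0.02]}
    - {"gripper":-0.2,"linear":[0.001,0.001,-0.06],"delta_rot":[0,0,0.02]}
    - {"gripper":-0.2,"linear":[0.001,0.001,-0.09],"delta_rot":[0,0,0.02]}
    - {"gripper":-0.2,"linear":[0.001,0.001,-0.12],"delta_rot":[0,0,0.02]}
    - {"gripper":-0.2,"linear":[0.001,0.001,-0.145],"delta_rot":[0,0,0.02]}
    - {"gripper":-0.2,"linear":[0.001,0.001,-0.165],"delta_rot":[0,0,0.02]}
    - {"gripper":-0.2,"linear":[0.001,0.001,-0.18],"delta_rot":[0,0,0.02]}
    - {"gripper":-0.2,"linear":[0.001,0.001,-0.18],"delta_rot":[0,0,0.02]}

```text
clock: 4.05
position: [0.6247, 0.2903, 0.0188]
ee_rot: [-0.0, 0.679, 0.734, -0.001]
contact_force: [-0.4, -0.8, -0.8]
width: 0.0514
gripper_force: 0.0
```

send_rows:
  increments:
    - {"gripper":-0.2,"linear":[0,0,-0.008],"delta_rot":[0,0,0]}
    - {"gripper":-0.2,"linear":[0,0,-0.016],"delta_rot":[0,0,0]}
    - {"gripper":-0.2,"linear":[0,0,-0.016],"delta_rot":[0,0,0]}
    - {"gripper":-0.2,"linear":[0,0,-0.016],"delta_rot":[0,0,0]}

```text
clock: 4.45
position: [0.6251, 0.2914, 0.0037]
ee_rot: [0.0, 0.678, 0.735, 0.0]
contact_force: [0.3, 0.4, -0.2]
width: 0.051
gripper_force: 0.0
```

send_rows:
  newtons: 60
  increments:
    - {"gripper":1,"linear":[0,0,0],"delta_rot":[0,0,0]}
    - {"gripper":1,"linear":[0,0,0],"delta_rot":[0,0,0]}
    - {"gripper":1,"linear":[0,0,0],"delta_rot":[0,0,0]}
    - {"gripper":1,"linear":[0,0,0],"delta_rot":[0,0,0]}
    - {"gripper":1,"linear":[0,0,0],"delta_rot":[0,0,0]}
    - {"gripper":1,"linear":[0,0,0],"delta_rot":[0,0,0]}
    - {"gripper":1,"linear":[0,0,0],"delta_rot":[0,0,0]}

```text
clock: 5.15
position: [0.6252, 0.2915, 0.0041]
ee_rot: [0.0, 0.678, 0.735, 0.0]
contact_force: [-0.4, -0.3, 5.3]
width: 0.0209
gripper_force: 62.9
```

send_rows:
  increments:
    - {"gripper":1,"linear":[0,0,0.01],"delta_rot":[0,0,0]}
    - {"gripper":1,"linear":[0,0,0.035],"delta_rot":[0,0,0]}
    - {"gripper":1,"linear":[0,0,0.07],"delta_rot":[0,0,0]}
    - {"gripper":1,"linear":[-0.01,-0.01,0.105],"delta_rot":[0,0,0]}
    - {"gripper":1,"linear":[-0.02,-0.03,0.14],"delta_rot":[0,0,-0.03]}
    - {"gripper":1,"linear":[-0.035,-0.06,0.17],"delta_rot":[0,0,-0.06]}
    - {"gripper":1,"linear":[-0.05,-0.095,0.2],"delta_rot":[0,0,-0.09]}
    - {"gripper":1,"linear":[-0.07,-0.13,0.22],"delta_rot":[0,0,-0.12]}

```text
clock: 5.95
position: [0.5551, 0.1602, 0.2251]
ee_rot: [0.001, 0.721, 0.693, 0.001]
contact_force: [0.2, -1.0, -3.7]
width: 0.0206
gripper_force: 61.9
```

send_rows:
  increments:
    - {"gripper":1,"linear":[-0.01,-0.04,0.01],"delta_rot":[0,0,-0.03]}
    - {"gripper":1,"linear":[-0.02,-0.08,0.02],"delta_rot":[0,0,-0.06]}
    - {"gripper":1,"linear":[-0.03,-0.12,0.02],"delta_rot":[0,0,-0.09]}
    - {"gripper":1,"linear":[-0.04,-0.16,0.02],"delta_rot":[0,0,-0.115]}
    - {"gripper":1,"linear":[-0.052,-0.2,0.02],"delta_rot":[0,0,-0.115]}
    - {"gripper":1,"linear":[-0.052,-0.24,0.02],"delta_rot":[0,0,-0.115]}
    - {"gripper":1,"linear":[-0.052,-0.28,0.02],"delta_rot":[0,0,-0.115]}
    - {"gripper":1,"linear":[-0.052,-0.32,0.02],"delta_rot":[0,0,-0.115]}

```text
clock: 6.75
position: [0.502, -0.16, 0.243]
ee_rot: [-0.0, 0.76, 0.65, -0.0]
contact_force: [0.9, -0.2, -2.8]
width: 0.0204
gripper_force: 61.9
```

send_rows:
  increments:
    - {"gripper":1,"linear":[0,-0.02,0],"delta_rot":[0,0,0]}
    - {"gripper":1,"linear":[0,-0.04,0],"delta_rot":[0,0,0]}
    - {"gripper":1,"linear":[0,-0.043,0],"delta_rot":[0,0,0]}
    - {"gripper":1,"linear":[0,-0.043,0],"delta_rot":[0,0,0]}
    - {"gripper":1,"linear":[0,-0.043,0],"delta_rot":[0,0,0]}
    - {"gripper":1,"linear":[0,-0.043,0],"delta_rot":[0,0,0]}

```text
clock: 7.35
position: [0.5028, -0.2005, 0.2434]
ee_rot: [-0.0, 0.759, 0.651, 0.0]
contact_force: [0.1, 0.3, -2.6]
width: 0.0205
gripper_force: 61.8
```

Run:
```python
from h import *
a=cam("wrist"); s=get_state()
print(s["position"],s["ee_rot"],s["width"],s["gripper_force"],s["contact_force"],s["moment"],np.abs(s["qd"]).max())
cv2.imwrite("pics/w3.png",a["pixels"]); np.savez("w3.npz",**{k:np.array(v) for k,v in a.items()})
```

```text
[ 0.5028787  -0.20051284  0.24345944] [-1.59377366e-04  7.59291522e-01  6.50750602e-01  1.13428679e-04] 0.020345158492328014 61.845195293426514 [-0.07589679  0.4347991  -2.2118117 ] [-0.05388388  0.03779894  0.01249243] 0.00379088191218153
```

View pics/w3.png

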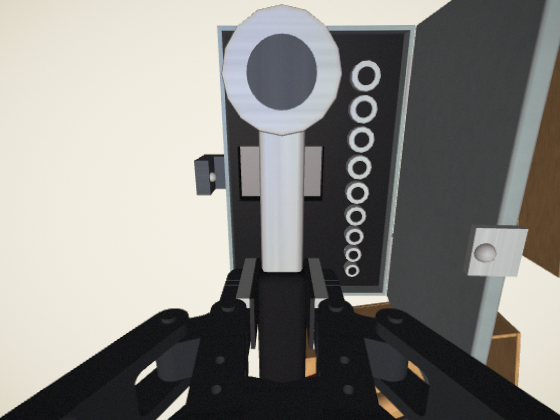

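The ratchet is held straight: head at (282,70), handle/neck joint at (281,271), with the bay below it around (281,170). I compute the in-hand offset from the head and joint pixels.

Run:
```python
from h import *
z=np.load("w3.npz"); a={k:z[k] for k in z}; a["k1"]=float(a["k1"])
g=cv2.cvtColor(a["pixels"],cv2.COLOR_BGR2GRAY)
m=((g[20:125,232:335]<130)&(g[20:125,232:335]>50)).astype(np.uint8)
n,l,st,ce=cv2.connectedComponentsWithStats(m)
cs,_=cv2.findContours(m,0,1); e=[cv2.fitEllipse(c) for c in cs if cv2.contourArea(c)>1500]; print([(np.array(v[0])+[232,20],v[1]) for v in e])
hp=np.array(e[0][0])+[232,20]
x=np.array([np.cos(.1542),-np.sin(.1542)]); y=np.array([-x[1],x[0]])
bay=np.array([.5358,-.1979])-.032*x
H=onz(a,[hp],.2435+.020)[0]; J=onz(a,[[281,271]],.2435+.018)[0]
print("head",H,"joint",J,"dist",np.linalg.norm((H-J)[:2]))
d=(H-J)[:2]; print("heading vs bay",np.arctan2(d@-x,d@y))
for n,P,t in(("head",H,.079),("joint",J,0)): 
    o=P[:2]-bay; print(n,"err x,y",o@x, o@y-t)
```

```text
[(array([281.29495239,  71.41002655]), (69.29630279541016, 75.2849349975586))]
head [ 0.5176737  -0.11272338  0.2635    ] joint [ 0.50571725 -0.18866262  0.2615    ] dist 0.07687474013408216
heading vs bay -0.0019655499241231786
head err x,y 0.0010065300146916798 0.0023819659257032777
joint err x,y 0.000855428972347811 0.00450737428999008
```

send_rows:
  increments:
    - {"gripper":1,"linear":[-0.0015,-0.003,-0.03],"delta_rot":[0,0,0]}
    - {"gripper":1,"linear":[-0.0015,-0.003,-0.06],"delta_rot":[0,0,0]}
    - {"gripper":1,"linear":[-0.0015,-0.003,-0.09],"delta_rot":[0,0,0]}
    - {"gripper":1,"linear":[-0.0015,-0.003,-0.12],"delta_rot":[0,0,0]}
    - {"gripper":1,"linear":[-0.0015,-0.003,-0.15],"delta_rot":[0,0,0]}
    - {"gripper":1,"linear":[-0.0015,-0.003,-0.175],"delta_rot":[0,0,0]}
    - {"gripper":1,"linear":[-0.0015,-0.003,-0.185],"delta_rot":[0,0,0]}
    - {"gripper":1,"linear":[-0.0015,-0.003,-0.19],"delta_rot":[0,0,0]}

```text
clock: 8.2
position: [0.5013, -0.204, 0.0528]
ee_rot: [-0.001, 0.759, 0.651, -0.0]
contact_force: [-0.4, -0.3, -2.8]
width: 0.0208
gripper_force: 61.7
```

send_rows:
  increments:
    - {"gripper":1,"linear":[0,0,-0.006],"delta_rot":[0,0,0]}
    - {"gripper":1,"linear":[0,0,-0.012],"delta_rot":[0,0,0]}
    - {"gripper":1,"linear":[0,0,-0.018],"delta_rot":[0,0,0]}
    - {"gripper":1,"linear":[0,0,-0.024],"delta_rot":[0,0,0]}
    - {"gripper":1,"linear":[0,0,-0.03],"delta_rot":[0,0,0]}
    - {"gripper":1,"linear":[0,0,-0.035],"delta_rot":[0,0,0]}
    - {"gripper":1,"linear":[0,0,-0.035],"delta_rot":[0,0,0]}

```text
clock: 8.9
position: [0.5009, -0.2044, 0.0176]
ee_rot: [-0.001, 0.76, 0.65, -0.0]
contact_force: [-0.6, 0.4, -3.2]
width: 0.0205
gripper_force: 61.7
```

send_rows:
  increments:
    - {"gripper":1,"linear":[0.0,0.0,-0.002],"delta_rot":[0,0,0]}
    - {"gripper":1,"linear":[0,0,-0.004],"delta_rot":[0,0,0]}
    - {"gripper":1,"linear":[0,0,-0.005],"delta_rot":[0,0,0]}
    - {"gripper":1,"linear":[0,0,-0.005],"delta_rot":[0,0,0]}

```text
clock: 9.3
position: [0.5014, -0.2047, 0.0134]
ee_rot: [-0.0, 0.76, 0.65, 0.0]
contact_force: [-0.7, 0.7, -1.2]
width: 0.0204
gripper_force: 61.7
```

send_rows:
  increments:
    - {"gripper":0.2,"linear":[0,0,0],"delta_rot":[0,0,0]}
    - {"gripper":0.1,"linear":[0,0,0],"delta_rot":[0,0,0]}
    - {"gripper":0,"linear":[0,0,0],"delta_rot":[0,0,0]}
    - {"gripper":0,"linear":[0,0,0],"delta_rot":[0,0,0]}

```text
clock: 9.7
position: [0.5017, -0.2048, 0.0137]
ee_rot: [0.0, 0.76, 0.65, 0.0]
contact_force: [-0.2, 0.0, 0.4]
width: 0.0431
gripper_force: 0.0
```

send_rows:
  increments:
    - {"gripper":0,"linear":[0,0,0.01],"delta_rot":[0,0,0]}
    - {"gripper":0,"linear":[0,0,0.03],"delta_rot":[0,0,0]}
    - {"gripper":0,"linear":[0,0,0.07],"delta_rot":[0,0,0]}
    - {"gripper":0,"linear":[0,0,0.11],"delta_rot":[0,0,0]}
    - {"gripper":0,"linear":[0,0,0.15],"delta_rot":[0,0,0]}
    - {"gripper":0,"linear":[0,0,0.19],"delta_rot":[0,0,0]}
    - {"gripper":0,"linear":[0,0,0.24],"delta_rot":[0,0,0]}
    - {"gripper":1,"linear":[0,0,0.29],"delta_rot":[0,0,0]}

```text
clock: 10.5
position: [0.5007, -0.2042, 0.3061]
ee_rot: [0.0, 0.76, 0.65, 0.0]
contact_force: [0.9, -1.1, -0.9]
width: 0.0294
gripper_force: 0.0
```

Run:
```python
from h import *
a=cam("wrist"); s=get_state(); print(s["position"],s["ee_rot"],s["clock"])
cv2.imwrite("pics/w4.png",a["pixels"]); np.savez("w4.npz",**{k:np.array(v) for k,v in a.items()})
```

```text
[ 0.50444277 -0.20630511  0.31547242] [0.00829339 0.75965889 0.65026191 0.00300546] 10.55
```

View pics/w4.png

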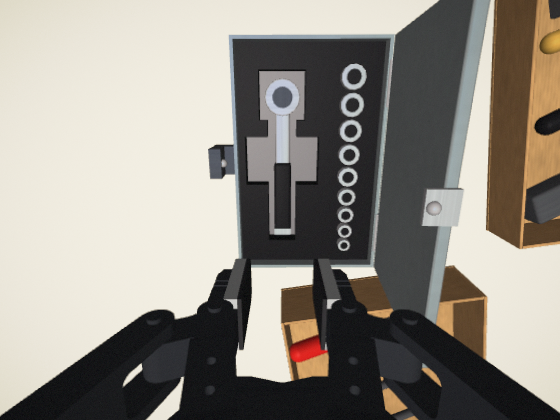

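The ratchet lies flat in the bay with its head in the wide end (282,97) and tail at (283,232). The lid's free edge, with its tongue at (442,207), is still up. Next I close the fingers, go over the lid and get behind it.

send_rows:
  newtons: 40
  increments:
    - {"gripper":1,"linear":[0,0,0],"delta_rot":[0,0,0]}
    - {"gripper":1,"linear":[0.04,-0.004,0],"delta_rot":[0,0,0]}
    - {"gripper":1,"linear":[0.08,-0.008,0],"delta_rot":[0,0,0]}
    - {"gripper":1,"linear":[0.12,-0.012,0],"delta_rot":[0,0,0]}
    - {"gripper":1,"linear":[0.16,-0.015,0],"delta_rot":[0,0,0]}
    - {"gripper":1,"linear":[0.19,-0.017,0],"delta_rot":[0,0,0]}
    - {"gripper":1,"linear":[0.19,-0.017,0],"delta_rot":[0,0,0]}
    - {"gripper":1,"linear":[0.19,-0.017,0],"delta_rot":[0,0,0]}

```text
clock: 11.35
position: [0.6909, -0.2213, 0.3012]
ee_rot: [-0.002, 0.76, 0.65, -0.001]
contact_force: [-0.5, -0.5, 0.2]
width: 0.0001
gripper_force: 0.0
```

Run:
```python
from h import *
s=get_state(); print(s["position"],s["ee_rot"],s["clock"],s["width"])
x=np.array([.9881,-.1536]);d=s["position"][:2]-[.5358,-.1979]; print("case",d@x,d@[.1536,.9881])
a=cam("scene"); cv2.imwrite("pics/s2.png",cv2.resize(a["pixels"][80:260,60:300],(800,600)))
```

```text
[ 0.69088023 -0.22134715  0.30124078] [-0.00182589  0.75960391  0.65038252 -0.00106604] 11.35 8.52532533149777e-05
case 0.15683625884298327 0.0006521993307694859
```

View pics/s2.png

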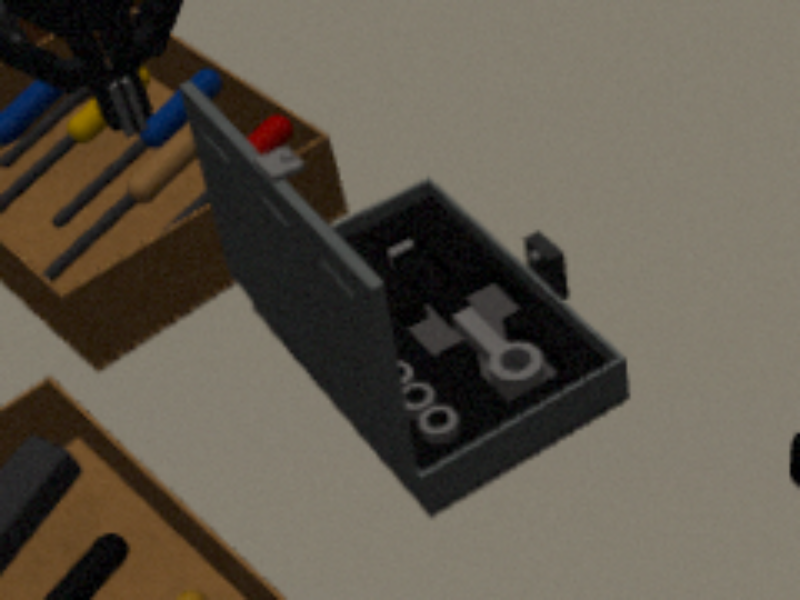

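The scene view shows the lid upright, its edge from (185,90) to (380,285), with the closed fingers behind it at (125,110). Now I lower to 25 mm below the edge and ease forward.

send_rows:
  increments:
    - {"gripper":1,"linear":[0,0,-0.03],"delta_rot":[0,0,0]}
    - {"gripper":1,"linear":[0,0,-0.07],"delta_rot":[0,0,0]}
    - {"gripper":1,"linear":[0,0,-0.1],"delta_rot":[0,0,0]}
    - {"gripper":1,"linear":[0,0,-0.1],"delta_rot":[0,0,0]}
    - {"gripper":1,"linear":[-0.015,0.002,-0.1],"delta_rot":[0,0,0]}
    - {"gripper":1,"linear":[-0.03,0.005,-0.1],"delta_rot":[0,0,0]}
    - {"gripper":1,"linear":[-0.042,0.0065,-0.1],"delta_rot":[0,0,0]}
    - {"gripper":1,"linear":[-0.05,0.008,-0.1],"delta_rot":[0,0,0]}

```text
clock: 12.2
position: [0.6407, -0.214, 0.2063]
ee_rot: [0.002, 0.76, 0.65, 0.001]
contact_force: [1.2, 0.4, -0.3]
width: 0.0002
gripper_force: 0.0
```

send_rows:
  increments:
    - {"gripper":1,"linear":[-0.017,0.0027,-0.003],"delta_rot":[0,0,0]}
    - {"gripper":1,"linear":[-0.033,0.005,-0.007],"delta_rot":[0,0,0]}
    - {"gripper":1,"linear":[-0.047,0.0074,-0.011],"delta_rot":[0,0,0]}
    - {"gripper":1,"linear":[-0.062,0.0096,-0.017],"delta_rot":[0,0,0]}
    - {"gripper":1,"linear":[-0.075,0.0117,-0.024],"delta_rot":[0,0,0]}
    - {"gripper":1,"linear":[-0.088,0.0138,-0.032],"delta_rot":[0,0,0]}
    - {"gripper":1,"linear":[-0.101,0.0157,-0.042],"delta_rot":[0,0,0]}
    - {"gripper":1,"linear":[-0.112,0.0174,-0.052],"delta_rot":[0,0,0]}

```text
clock: 13.0
position: [0.5296, -0.1967, 0.1534]
ee_rot: [0.002, 0.76, 0.65, 0.001]
contact_force: [-0.2, -0.2, 2.0]
width: 0.0002
gripper_force: 0.5
```

send_rows:
  increments:
    - {"gripper":1,"linear":[-0.011,0.0017,-0.012],"delta_rot":[0,0,0]}
    - {"gripper":1,"linear":[-0.02,0.003,-0.025],"delta_rot":[0,0,0]}
    - {"gripper":1,"linear":[-0.027,0.004,-0.038],"delta_rot":[0,0,0]}
    - {"gripper":1,"linear":[-0.034,0.005,-0.052],"delta_rot":[0,0,0]}
    - {"gripper":1,"linear":[-0.038,0.006,-0.067],"delta_rot":[0,0,0]}
    - {"gripper":1,"linear":[-0.038,0.006,-0.06],"delta_rot":[0,0,0]}
    - {"gripper":1,"linear":[-0.053,0.008,-0.055],"delta_rot":[0,0,0]}
    - {"gripper":1,"linear":[-0.06,0.009,-0.055],"delta_rot":[0,0,0]}

```text
clock: 13.8
position: [0.4692, -0.1876, 0.0986]
ee_rot: [0.001, 0.76, 0.65, 0.0]
contact_force: [-0.1, 0.2, 0.9]
width: -0.0003
gripper_force: 0.0
```

send_rows:
  increments:
    - {"gripper":1,"linear":[0,0,-0.01],"delta_rot":[0,0,0]}
    - {"gripper":1,"linear":[0,0,-0.02],"delta_rot":[0,0,0]}
    - {"gripper":1,"linear":[0,0,-0.026],"delta_rot":[0,0,0]}
    - {"gripper":1,"linear":[0,0,-0.03],"delta_rot":[0,0,0]}
    - {"gripper":1,"linear":[0,0,-0.033],"delta_rot":[0,0,0]}
    - {"gripper":1,"linear":[0,0,-0.036],"delta_rot":[0,0,0]}
    - {"gripper":1,"linear":[0,0,-0.036],"delta_rot":[0,0,0]}

```text
clock: 14.5
position: [0.4693, -0.1871, 0.06]
ee_rot: [-0.0, 0.76, 0.65, -0.0]
contact_force: [0.0, -0.3, 0.2]
width: -0.0002
gripper_force: 0.0
```

send_rows:
  increments:
    - {"gripper":1,"linear":[0,0,-0.002],"delta_rot":[0,0,0]}
    - {"gripper":1,"linear":[0,0,-0.004],"delta_rot":[0,0,0]}
    - {"gripper":1,"linear":[0,0,-0.006],"delta_rot":[0,0,0]}
    - {"gripper":1,"linear":[0,0,-0.006],"delta_rot":[0,0,0]}

```text
clock: 14.9
position: [0.4698, -0.1874, 0.0557]
ee_rot: [0.0, 0.76, 0.65, 0.0]
contact_force: [-2.6, 0.1, 13.6]
width: -0.0005
gripper_force: 6.2
```

It reads as fully shut, with the outer face at 56 mm. I back off and check.

send_rows:
  increments:
    - {"gripper":1,"linear":[0,0,0.01],"delta_rot":[0,0,0]}
    - {"gripper":1,"linear":[0,0,0.04],"delta_rot":[0,0,0]}
    - {"gripper":1,"linear":[0,0,0.08],"delta_rot":[0,0,0]}
    - {"gripper":1,"linear":[-0.03,-0.03,0.12],"delta_rot":[0,0,0]}
    - {"gripper":1,"linear":[-0.06,-0.06,0.16],"delta_rot":[0,0,0]}
    - {"gripper":1,"linear":[-0.09,-0.09,0.19],"delta_rot":[0,0,0]}
    - {"gripper":1,"linear":[-0.1,-0.1,0.2],"delta_rot":[0,0,0]}
    - {"gripper":1,"linear":[-0.1,-0.1,0.2],"delta_rot":[0,0,0]}

```text
clock: 15.7
position: [0.3688, -0.2909, 0.2578]
ee_rot: [0.004, 0.761, 0.649, -0.001]
contact_force: [0.1, -0.1, -0.4]
width: 0.0001
gripper_force: 0.0
```

Run:
```python
from h import *
a=cam("scene"); b=cam("top")
o=np.zeros((600,800,3),np.uint8)
o[:, :420]=cv2.resize(a["pixels"][80:290,60:207+60],(420,600))
o[:300,420:]=cv2.resize(b["pixels"][120:255,300:471],(380,300)); o[300:,420:]=cv2.resize(b["pixels"],(400,300))[:,:380]
cv2.imwrite("pics/end.png",o)
x=np.array([.9881,-.1536]);y=np.array([.1536,.9881])
for zz in(.056,.068):
  for cx in(-.09,):
    print(zz,proj(a,[[*(np.array([.5358,-.1979])+cx*x+s*y),zz] for s in(.14,-.14)]).round(1).tolist())
```

```text
0.056 [[246.9, 183.8], [187.7, 129.5]]
0.068 [[246.6, 180.4], [187.0, 126.1]]
```

View pics/end.png

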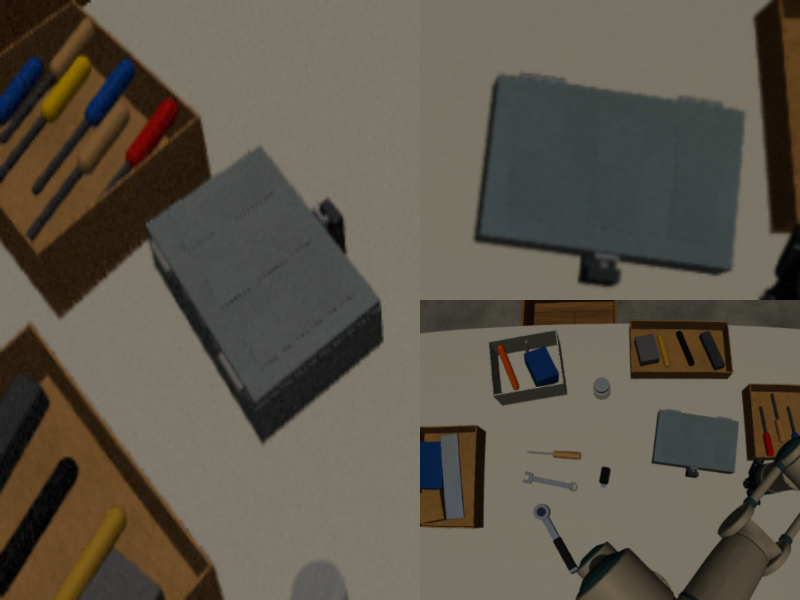

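The end view shows the lid flat on the case. Its front-left corner is at (380,300) in the crop, where (379,297) is predicted for fully shut. The other tools are where they were, and the arm is clear.

```bash
python3 -c "
from rig import *
print(sign_off())"
```

```text
the job is handed in; nothing more can be done
None
```

The job is handed in: the smaller ratchet lies flat in its bay with its head in the wide end, the lid is fully shut by the camera check, and I did not touch the other tools.

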